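# Lock the green fastener box

## Robot

A 6-joint arm with a two-finger parallel gripper is mounted at the origin on the work surface. World frame = base frame: x ahead of the robot, y to its left, z up, the work surface at z = 0. Lengths are in m, angles in degrees, forces in N, time in s.
With the tool pointing down it reaches from about 0.25 to 0.725 m from the base axis. Payload 9.7 kg.
Tool frame: the origin (TCP) lies on the centre line of the jaws, within the pads' length; the fingertips stand 19 mm ahead of it and the grasp point (between the pads) is the TCP; z points along the fingers, y is the direction in which the jaws open and shut (so a half turn about z gives the same grasp; the last joint's range is limited). The gripper opens to 85 mm and grips with 20 to 120 N. Pads are 22 mm wide; open, the fingers measure 114 mm over their backs; the gripper's body (76 mm by 85 mm) begins 54 mm behind the grasp point. The pads swing forward as they close: fully open they stand 13 mm farther back than shut.
Start: joints at [-71.505, 4.979, 10.078, 95.1, 0, 90], TCP at [0.174, -0.522, 0.25] pointing down, gripper open.
Joint ranges: [-179.16, 179.16], [-48.56, 103.87], [-65.8, 70.77], [-126.05, 130.52], [-82.76, 87.17], [-180, 180]. Speed limits (degrees/s): [127.2, 127.2, 147.25, 180, 180, 180].

## Interface

Orientations are given as [roll, pitch, yaw] about the fixed x, y, z axes, in that order (R = Rz(yaw) Ry(pitch) Rx(roll)).
In Python, from workcell import bot gives the robot as it stands.
- The arm moves only by the tool servo_tool, never from a script. Its argument "motion" is a list that holds one entry, the list of rows, each a list of 6 numbers: the shift along the tool's x, y, z in mm, then the turn, a rotation vector about the tool's x, y, z in rad. A call has 1 to 5 rows; each row shifts and turns the commanded pose from where the row before left it, along the tool's axes as they then stand; what a row does not reach is not made up. A row lasts 1/10 s, in which the tool goes at most 50 mm and 8.59 degrees, less where a joint would pass 70% of its speed; a pose out of reach is approached as far as the arm can. A call is refused whole if a number of a shift passes 50 or a number of a turn 0.15, either way. A call with a gripper value outside its range is refused whole. "gripper" is the finger opening in mm, from 0 to 85.4, set as the call begins (left out, the last holds). The fingers move at their own pace and stop on an object; "newtons" is the grip in N (left out, the last holds). Time passes only in rows, so rows that do not move let the fingers close. It gives the time, the measured TCP pose, the force and the opening at its end, in the units of the state.
- bot.get_obs(): the state, without advancing time (a new reading comes with each control period).
- bot.camera(name): name is "scene" or "side" or "wrist"; returns a dict with "color" (400x640x3 uint8, red, green, blue), "fx", "fy", "cx", "cy" (pixels), "k1" (the pictures are not rectified: a ray, as slopes to the right and down, at radius r is drawn at 1 + k1 r^2 times it, then the intrinsics apply), "R" (3x3) and "t" (3): a world point X has camera coordinates R X + t. Camera axes: x right, y down, z forward; pixel columns grow to the right and rows downward; lengths in m; the calibration is good to about 2 mm. A picture is of the moment at which its call begins. There is no depth.
- bot.job_done(): hands the job in, once; it reports no verdict.
Trained networks look in a picture, given as the dict that the camera call returned (one of the last four; its "shot" number tells which), for a name from the list of things; names that differ only in an ending like _2 or _b are one class to them, and where a whole thing is asked for, a point or a joint stands for the part that bears it (a point fixed in the world has none). Each returns a list of dicts, best first, with "confidence" (0 to 1); they miss things now and then, are a little off and sometimes report something else, mostly with a low value. They report only what shows in the picture. A call takes as long as a camera call.
- bot.look_for(picture, label): "rect" ([left, top, width, height] in pixels, round what is visible of it).
The state is a dict: "time": time; "q": joint angles; "qd": joint speeds; "joint_efforts": joint torques, N m; "ee_pos": TCP position; "tcp_rot": TCP orientation; "wrist_force": force on the tool from outside, world axes, zero at the start; "torque": the same for the moment, N m; "opening": finger opening in m.
Only numpy, scipy, OpenCV 4.12 (cv2) and the standard library are available. Lean on these libraries where they do the work, as an engineer would, in place of code of your own. Each camera call takes 0.05 s, during which the arm holds its last target.

## Task

The box of brass bolts with the green lid is going back on the shelf: lock its lid by flipping all four of its black side clips down until each lies flat against the box's wall. The box with the orange lid is still in use, so do not touch it.

Things in the scene. Friction and masses are not known exactly. Their poses are not given: they have to be found in the camera images.
- green_box: the box with the GREEN lid frame: clear walls, brass bolts inside, clear lid window, lid already seated. 140 (its x) x 110 (its y) x 80 mm high, rigid, too heavy to shift. Origin: centre of its underside, on the bench; z up. In the middle of each side is a black clip hinged 3 mm out from the lid's edge, 72 mm above the bench, at the start standing out 10 to 42 degrees above level.
- green_clip_front (a joint): angle (rad) of the green box's clip on the short -x side; hinge centre (-73, 0, 72) mm in the box frame, hinge line along that side. Plate 36 mm wide, 4 thick, 36 from hinge to free end, 7 mm bead there. 0 = closed, hanging straight down flat along the wall (stop); 1.57 = straight out, level; more = raised (stop 2.4). Stiff: stays where left, 1.5 N at the free end swings it. Push it down, then in to the wall.
- green_clip_left (a joint): angle (rad) of the green box's clip on the long +y side; hinge centre (0, 58, 72) mm in the box frame, hinge line along that side. Plate 36 mm wide, 4 thick, 36 from hinge to free end, 7 mm bead there. 0 = closed, hanging straight down flat along the wall (stop); 1.57 = straight out, level; more = raised (stop 2.4). Stiff: stays where left, 1.5 N at the free end swings it. Push it down, then in to the wall.
- green_clip_back (a joint): angle (rad) of the green box's clip on the short +x side; hinge centre (73, 0, 72) mm in the box frame, hinge line along that side. Plate 36 mm wide, 4 thick, 36 from hinge to free end, 7 mm bead there. 0 = closed, hanging straight down flat along the wall (stop); 1.57 = straight out, level; more = raised (stop 2.4). Stiff: stays where left, 1.5 N at the free end swings it. Push it down, then in to the wall.
- green_clip_right (a joint): angle (rad) of the green box's clip on the long -y side; hinge centre (0, -58, 72) mm in the box frame, hinge line along that side. Plate 36 mm wide, 4 thick, 36 from hinge to free end, 7 mm bead there. 0 = closed, hanging straight down flat along the wall (stop); 1.57 = straight out, level; more = raised (stop 2.4). Stiff: stays where left, 1.5 N at the free end swings it. Push it down, then in to the wall.
- orange_box: the bystander: a box of the same build and size with an ORANGE lid frame and steel screws inside, its four black clips also raised (standing out to 33 mm beyond its sides, up to 100 mm above the bench). Origin: centre of its underside; x along its long side. It stands beside the green box, on either hand. To be left alone.

How it is judged:
By the outcome, as a careful person would: the job done as asked, in the order asked, and still so for the second after the job is handed in, with the robot touching nothing.
It also fails if it takes over 51 s, if anything falls off the work surface, if the arm or the gripper's body presses on something with over 40 N, if the wrist force passes 120 N, or if a joint passes its speed limit or range.

## Working session

There is one attempt and no reset: what is moved stays moved. The work goes in short steps, Python scripts to look and compute and a tool call to move; the robot and the scene stay as the last step left them, time stands still between calls to the robot, and variables do not carry over. Pictures are saved under pics/ and viewed, and the job is handed in when it is done.

Besides the shell and the picture viewer there is one more tool, called after "Request:" as name([rows], argument=value, ...), one row to a line, values as JSON. servo_tool: Moves the arm, as the interface text tells. Its arguments: {"type":"object","properties":{"motion":{"type":"array","items":{"type":"array","items":{"type":"array","items":{"type":"number"}}}},"gripper":{"type":"number"},"newtons":{"type":"number"}},"required":["motion"]}

```bash
ls; mkdir -p pics; python3 - <<'E'
from workcell import bot
import cv2,json,numpy as np
o=bot.get_obs();print(o)
for n in("scene","side","wrist"):
    c=bot.camera(n);cv2.imwrite(f"pics/{n}0.png",c["color"][:,:,::-1])
    print(n,{k:(v.tolist() if hasattr(v,'tolist') else v) for k,v in c.items() if k!="color"})
    for l in("green_box","orange_box","green_clip_front"):
        print(l,bot.look_for(c,l)[:4])
E
```

```text
pics
{'time': 0.0, 'q': array([-7.15045392e+01,  5.01092918e+00,  1.00336665e+01,  9.50976090e+01,
       -6.36483115e-04,  9.00007644e+01]), 'qd': array([-0.08645284,  0.01856945, -0.01677313,  0.03982733, -0.0132812 ,
        0.02926651]), 'joint_efforts': array([ 1.33340363e-03, -5.20392144e+01,  4.64797318e+01,  1.68130727e-02,
       -3.82021130e-05, -1.17068288e-05]), 'ee_pos': array([ 0.17441158, -0.52140787,  0.24957762]), 'tcp_rot': array([-1.79925128e+02,  6.37481470e-04,  1.84946972e+01]), 'wrist_force': array([0.37856403, 0.82923977, 0.18971059]), 'torque': array([ 0.03030148, -0.04001801,  0.0484736 ]), 'opening': 0.08530524192434517}
scene {'fx': 423.9827351977791, 'fy': 423.9827351977791, 'cx': 319.5300653915617, 'cy': 200.19062493812018, 'k1': -0.11234445822537757, 'R': [[-0.6421967311299007, 0.7665397746293876, -0.0003639192189298085], [0.5465391108641627, 0.4575501416269424, -0.7013863900825106], [-0.5374740540918054, -0.45062694305632983, -0.7127811721488064]], 't': [0.33197098134396896, -0.2406997121848926, 1.028585212270375], 'shot': 1}
green_box [{'rect': [350.0
[... 655 characters left out ...]
566], 'shot': 2}
green_box [{'rect': [260.4, 259.8, 99.6, 95.7], 'confidence': 0.65}]
orange_box [{'rect': [303.7, 138.0, 80.1, 72.4], 'confidence': 0.69}]
green_clip_front [{'rect': [335.4, 263.4, 25.0, 21.8], 'confidence': 0.64}]
wrist {'fx': 353.8348006441797, 'fy': 353.8348006441797, 'cx': 318.7348152170784, 'cy': 197.8559963324679, 'k1': -0.06313355278953135, 'R': [[0.31759465683527416, -0.9482249497464391, -0.0017546019627159555], [-0.9159533530955417, -0.30726333892156293, 0.25810597728027745], [-0.2452816521933891, -0.08036594573036515, -0.9661150168919566]], 't': [-0.5481873476241863, -0.03469388505528754, 0.379775456978049], 'shot': 3}
green_box []
orange_box []
green_clip_front []
```

View pics/scene0.png

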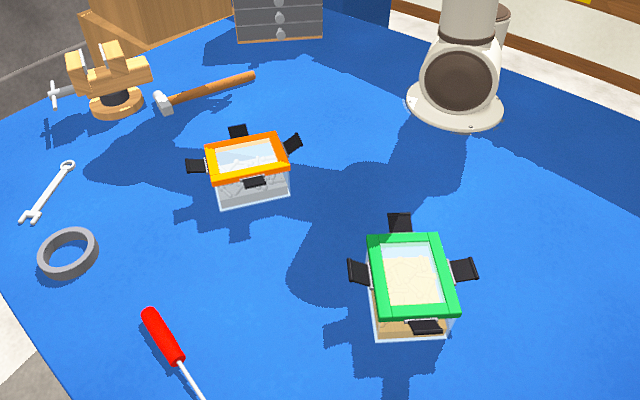

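View pics/side0.png

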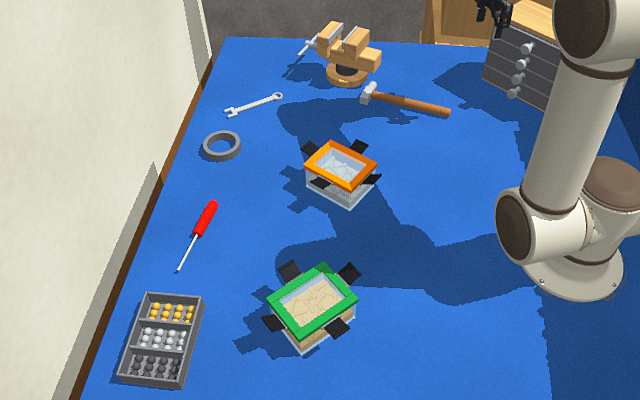

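```bash
python3 - <<'E'
import cv2
a=cv2.imread("pics/scene0.png")[195:345,335:495];cv2.imwrite("pics/sc.png",cv2.resize(a,None,fx=5,fy=4*1.0,interpolation=cv2.INTER_CUBIC)[:600,:800])
a=cv2.imread("pics/side0.png")[245:365,240:380];cv2.imwrite("pics/sd.png",cv2.resize(a,None,fx=5,fy=5,interpolation=cv2.INTER_CUBIC))
E
```

```text
(no output)
```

View pics/sc.png

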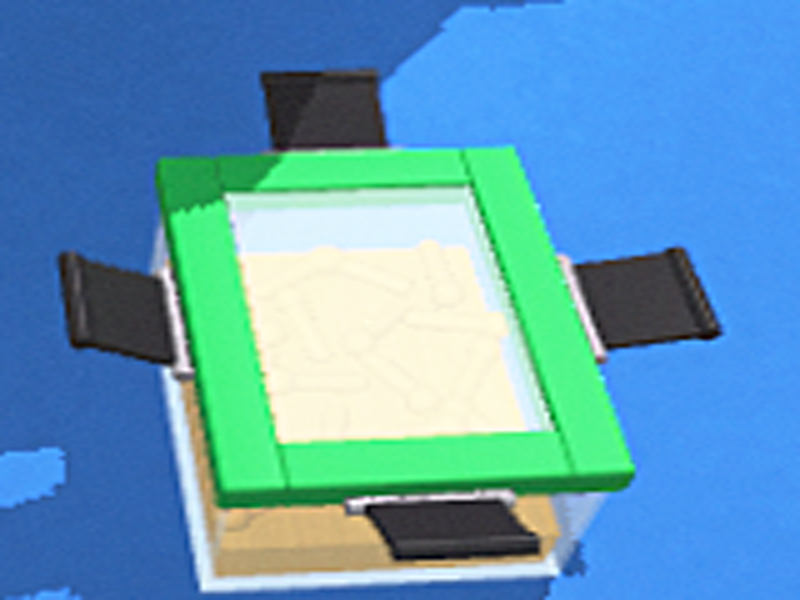

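View pics/sd.png

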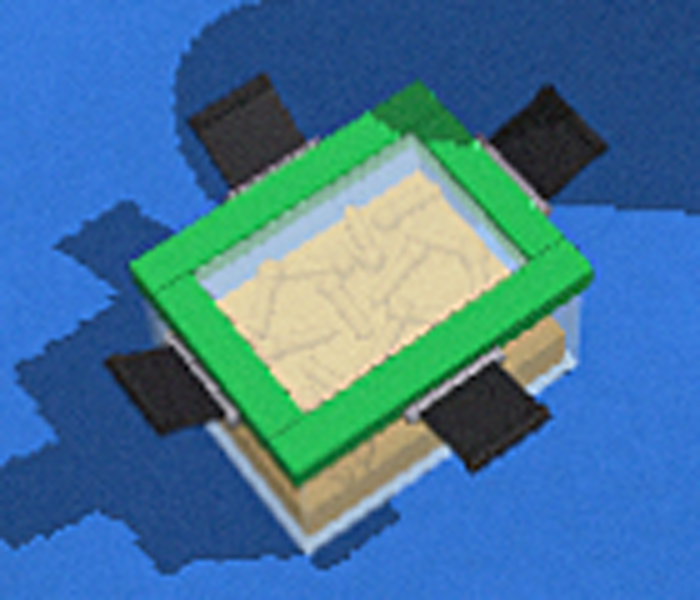

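The pictures show the green lid (scene, about 367–461, 232–320) with four raised clips. The orange box is well away, at about (247,165). Next I'll fit the box pose from the lid corners in both views.

```bash
cat > fit.py <<'E'
from workcell import bot
import cv2,numpy as np
from scipy.optimize import least_squares
def proj(c,X):
    X=np.asarray(X,float).reshape(-1,3)
    K=np.array([[c["fx"],0,c["cx"]],[0,c["fy"],c["cy"]],[0,0,1.]])
    R=np.array(c["R"]);t=np.array(c["t"])
    return cv2.projectPoints(X,cv2.Rodrigues(R)[0],t,K,np.array([c["k1"],0,0,0.]))[0].reshape(-1,2)
def W(p,L):
    x,y,a=p;L=np.asarray(L,float).reshape(-1,3)
    return np.c_[x+np.cos(a)*L[:,0]-np.sin(a)*L[:,1],y+np.sin(a)*L[:,0]+np.cos(a)*L[:,1],L[:,2]]
H={'front':(-73,0,(-1,0)),'back':(73,0,(1,0)),'left':(0,58,(0,1)),'right':(0,-58,(0,-1))}
def tip(name,th,s,r=36):
    hx,hy,d=H[name];d=np.array(d);l=np.array([-d[1],d[0]])
    xy=np.array([hx,hy])+d*r*np.sin(th)+l*s
    return np.array([xy[0],xy[1],72-r*np.cos(th)])/1000
E
python3 - <<'E'
from fit import *
sc=bot.camera("scene");sd=bot.camera("side")
a=np.array([[160,157],[515,147],[632,474],[218,497]])/[5,4]+[335,195]
b=np.array([[132,265],[420,82],[592,275],[300,475]])/5+[240,245]
# scene: far end (toward base)...
best=[]
Lc=np.array([[-70,-55,80],[70,-55,80],[70,55,80],[-70,55,80]])/1000
def match(c,px,p):
    q=proj(c,W(p,Lc));D=np.linalg.norm(q[:,None]-px[None],axis=2);return px[D.argmin(1)]-q
for a0 in np.radians(np.arange(-90,90,15)):
    r=least_squares(lambda p:np.r_[match(sc,a,p).ravel(),match(sd,b,p).ravel()],[.4,-.15,a0],x_scale=[.01,.01,.1])
    best.append((r.cost,r.x[0],r.x[1],np.degrees(r.x[2])))
best.sort();print(np.array(best[:4]).round(4))
p=np.array(best[0][1:]);p[2]=np.radians(p[2])
print(match(sc,a,p).round(1),match(sd,b,p).round(1)); np.save("p.npy",p)
# clip overlay
for c,n,o in((sc,"scene",(335,195)),(sd,"side",(240,245))):
    im=cv2.resize(c["color"][o[1]:o[1]+150,o[0]:o[0]+160,::-1],None,fx=4,fy=4,interpolation=cv2.INTER_CUBIC).copy()
    for k in H:
        for th,col in((100,(0,0,255)),(115,(0,255,255)),(130,(255,0,255))):
            q=(proj(c,W(p,[tip(k,np.radians(th),s) for s in(-18,18)]))-o)*4+2
            cv2.line(im,tuple(map(int,q[0])),tuple(map(int,q[1])),col,1)
        q=(proj(c,W(p,[tip(k,0,0,0)]))-o)*4
        cv2.putText(im,k,tuple(map(int,q[0])),0,.5,(255,255,255),1)
    cv2.imwrite(f"pics/ov_{n}.png",im)
# orange approx
for c,l in((sc,[247,155]),):
    pass
E
```

```text
[[13.2878  0.5548  0.1987 42.2505]
 [13.2878  0.5548  0.1987 42.2505]
 [13.2878  0.5548  0.1987 42.2505]
 [13.2878  0.5548  0.1987 42.2505]]
[[ 0.4  1.2]
 [-0.5  2.1]
 [-1.7  0.7]
 [-0.7  1.2]] [[ 0.9  0.5]
 [ 2.3  0. ]
 [ 2.7 -0.8]
 [ 0.3  0.8]]
```

View pics/ov_scene.png

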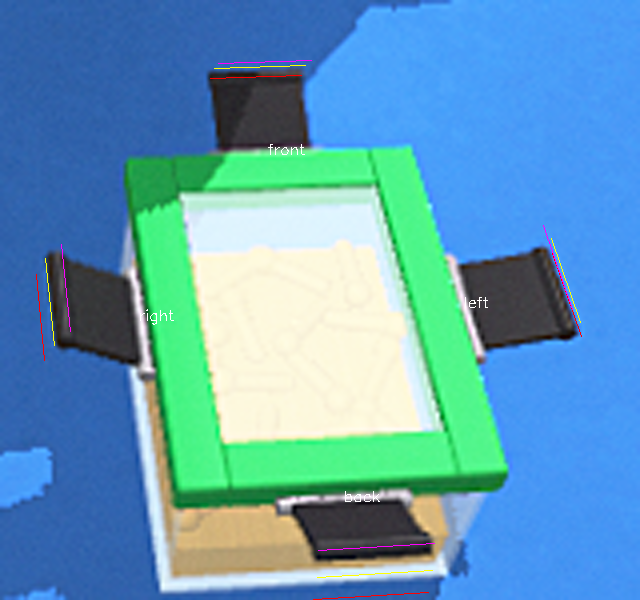

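View pics/ov_side.png

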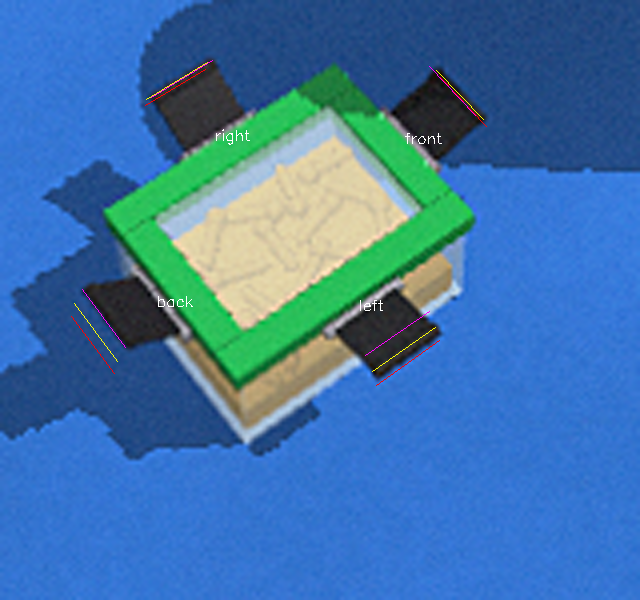

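Request:
servo_tool([
  [[0,0,0,0,0,-0.1382],[0,0,0,0,0,-0.1382],[0,0,0,0,0,-0.1382],[0,0,0,0,0,0],[0,0,0,0,0,0]],
], gripper=0)

```text
time: 1.2
ee_pos: [0.1745, -0.5216, 0.2503]
tcp_rot: [180.0, 0.0, 42.0]
wrist_force: [0.2, -0.5, -0.2]
opening: 0.012
```

```bash
cat >> fit.py <<'E'
from scipy.spatial.transform import Rotation as Ro
TIP=0.019
def pose():
    o=bot.get_obs();return o,Ro.from_euler('xyz',o["tcp_rot"],degrees=True).as_matrix()
def to(p,lx,ly,tipz,n=""):
    "tool shift mm to bring TCP to box-local lx,ly (mm), tip at tipz mm"
    o,R=pose();T=W(p,[[lx/1000,ly/1000,tipz/1000+TIP]])[0]
    print(n,"world",T.round(4),"shift",(R.T@(T-o["ee_pos"])*1000).round(1))
E
python3 - <<'E'
from fit import *
o,R=pose();p=np.load("p.npy")
print(o["time"],o["ee_pos"],o["tcp_rot"],o["opening"])
to(p,0,-82,160,"right");to(p,-97,0,160,"front")
sc=bot.camera("scene")
r=least_squares(lambda x:proj(sc,[[x[0],x[1],.08]])[0]-[247,160],[.4,-.1]);print("orange",r.x)
for L in [(-97,0),(0,82),(97,0),(0,-82)]:print(L,W(p,[[L[0]/1000,L[1]/1000,0]])[0])
c=bot.camera("wrist");cv2.imwrite("pics/w1.png",c["color"][:,:,::-1])
E
```

```text
1.2 [ 0.17446809 -0.52159682  0.25031068] [1.79997847e+02 2.20918970e-03 4.20180550e+01] 0.012019721746876056
right world [0.61  0.138 0.179] shift [ 765.  -198.5   71.3]
front world [0.483  0.1335 0.179 ] shift [ 667.7 -280.1   71.3]
orange [ 0.53820555 -0.15024269]
(-97, 0) [0.48302921 0.1334602  0.        ]
(0, 82) [0.49969518 0.25937781 0.        ]
(97, 0) [0.62663038 0.26390062 0.        ]
(0, -82) [0.6099644  0.13798301 0.        ]
```

View pics/w1.png

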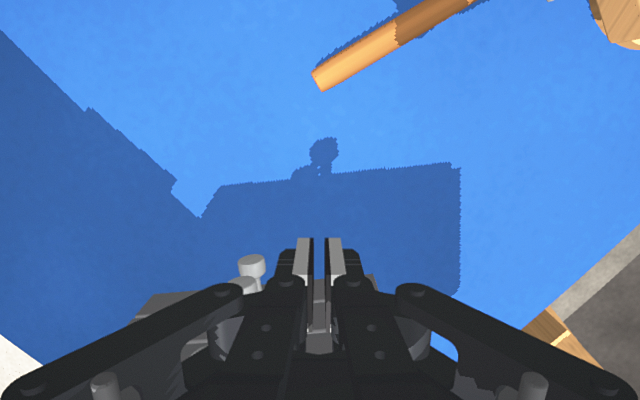

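Request:
servo_tool([
  [[41.7,-17.5,3,0,0,0],[41.7,-17.5,3,0,0,0],[41.7,-17.5,3,0,0,0],[41.7,-17.5,3,0,0,0],[41.7,-17.5,3,0,0,0]],
])

```text
time: 1.8
ee_pos: [0.2703, -0.315, 0.2352]
tcp_rot: [180.0, -0.0, 42.1]
wrist_force: [1.4, 0.0, -0.5]
opening: 0.0
```

Request:
servo_tool([
  [[41.7,-17.5,3,0,0,0],[41.7,-17.5,3,0,0,0],[41.7,-17.5,3,0,0,0],[41.7,-17.5,3,0,0,0],[41.7,-17.5,3,0,0,0]],
])

```text
time: 2.3
ee_pos: [0.3659, -0.1099, 0.2205]
tcp_rot: [179.9, -0.0, 42.1]
wrist_force: [1.7, 0.2, -0.3]
opening: -0.0001
```

Request:
servo_tool([
  [[41.7,-17.5,3,0,0,0],[41.7,-17.5,3,0,0,0],[41.7,-17.5,3,0,0,0],[0,0,0,0,0,0],[0,0,0,0,0,0]],
])

```text
time: 2.8
ee_pos: [0.4227, 0.0121, 0.2111]
tcp_rot: [-180.0, 0.0, 42.3]
wrist_force: [-0.4, -0.0, -0.1]
opening: -0.0003
```

```bash
cat > w.py <<'E'
from fit import *
import sys
n=sys.argv[1];p=np.load("p.npy")
o,R=pose();print(o["time"],o["ee_pos"],o["tcp_rot"],o["opening"],o["wrist_force"].round(1))
c=bot.camera("wrist");im=c["color"][:,:,::-1].copy()
L=np.array([[-70,-55,80],[70,-55,80],[70,55,80],[-70,55,80]])/1000
q=proj(c,W(p,L));cv2.polylines(im,[q.round().astype(int)],True,(255,0,255),1)
for k in H:
    g=proj(c,W(p,[tip(k,0,s,0) for s in(-18,18)]));cv2.line(im,*[tuple(map(int,a.round())) for a in g],(0,0,255),1)
for d in(.019,.032):
    g=proj(c,o["ee_pos"]+R[:,2]*d)[0];cv2.circle(im,tuple(map(int,g)),3,(0,255,255),-1)
cv2.imwrite(f"pics/{n}.png",im)
E
python3 w.py w2
```

```text
2.8 [0.42273458 0.01212584 0.21107869] [-1.79981439e+02  4.18612703e-02  4.23151485e+01] -0.0003314475523922957 [-0.4 -0.  -0.1]
```

View pics/w2.png

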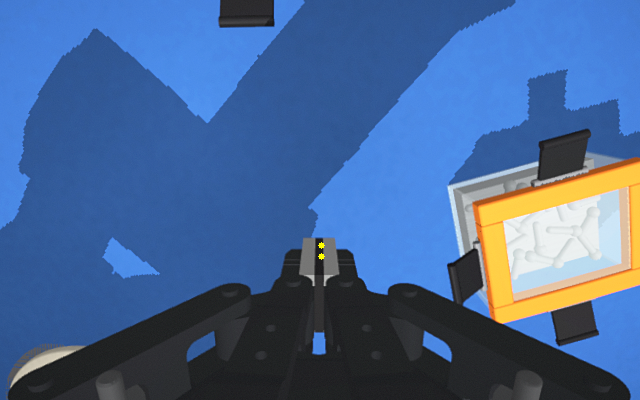

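```bash
python3 - <<'E'
from fit import *
o,R=pose();c=bot.camera("wrist")
for d in(.0,.019,.032):
  for x in(-.011,.011):
    print(d,x,proj(c,[o["ee_pos"]+R@[x,y,d] for y in(-.0145,-.01,.01,.0145)]).round(0).tolist())
p=np.load("p.npy");to(p,-97,0,120)
im=c["color"][215:325,250:390,::-1];cv2.imwrite("pics/wz.png",cv2.resize(im,None,fx=5,fy=5))
E
```

```text
0.0 -0.011 [[286.0, 302.0], [297.0, 302.0], [347.0, 302.0], [359.0, 302.0]]
0.0 0.011 [[284.0, 251.0], [296.0, 251.0], [349.0, 251.0], [360.0, 251.0]]
0.019 -0.011 [[290.0, 279.0], [300.0, 279.0], [344.0, 279.0], [354.0, 279.0]]
0.019 0.011 [[288.0, 233.0], [299.0, 233.0], [345.0, 233.0], [356.0, 233.0]]
0.032 -0.011 [[292.0, 267.0], [301.0, 267.0], [342.0, 267.0], [352.0, 267.0]]
0.032 0.011 [[291.0, 224.0], [300.0, 224.0], [343.0, 224.0], [353.0, 224.0]]
 world [0.483  0.1335 0.139 ] shift [127.3 -50.4  72.4]
```

View pics/wz.png

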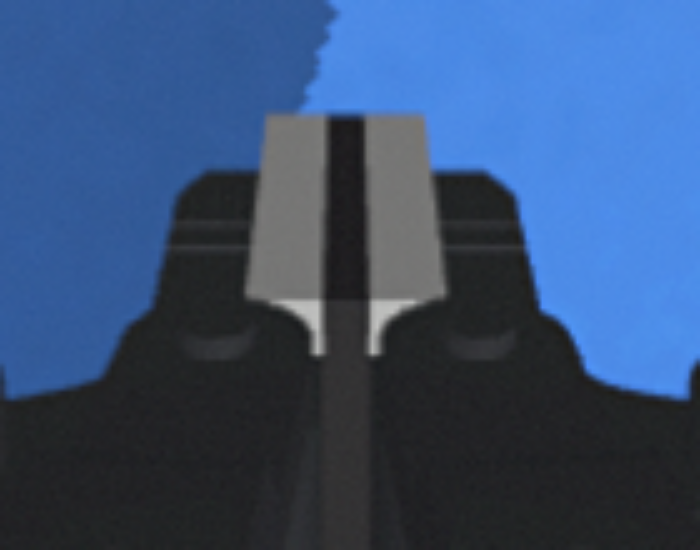

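Request:
servo_tool([
  [[42.4,-16.8,24,0,0,0],[42.4,-16.8,24,0,0,0],[42.4,-16.8,24,0,0,0],[0,0,0,0,0,0],[0,0,0,0,0,0]],
])

```text
time: 3.4
ee_pos: [0.481, 0.1296, 0.1409]
tcp_rot: [-180.0, 0.1, 42.2]
wrist_force: [-0.5, 0.0, 0.5]
opening: -0.0004
```

```bash
python3 w.py w3
```

```text
3.4 [0.48100089 0.12956329 0.14094521] [-1.79969989e+02  9.47167564e-02  4.21910611e+01] -0.00036556167153603954 [-0.5  0.   0.5]
```

View pics/w3.png

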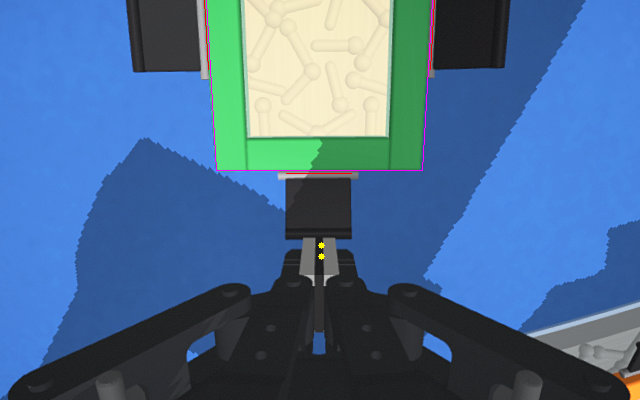

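Request:
servo_tool([
  [[4,0,0,0,0,0],[0,0,18,0,0,0],[0,0,18,0,0,0],[0,0,18,0,0,0],[0,0,18,0,0,0]],
])

```text
time: 3.95
ee_pos: [0.4855, 0.1323, 0.0712]
tcp_rot: [179.9, -0.2, 42.1]
wrist_force: [-2.1, -1.0, 4.1]
opening: 0.0
```

Request:
servo_tool([
  [[0,0,7,0,0,0],[0,0,7,0,0,0],[0,0,0,0,0,0]],
])

```text
time: 4.25
ee_pos: [0.4841, 0.1327, 0.0553]
tcp_rot: [-180.0, 0.0, 42.2]
wrist_force: [-0.3, -0.5, 0.2]
opening: 0.0001
```

```bash
cat >s.py <<'E'
from fit import *
p=np.load("p.npy");o,R=pose();d=o["ee_pos"]-[p[0],p[1],0];c,s=np.cos(p[2]),np.sin(p[2])
print("local",round((c*d[0]+s*d[1])*1000,1),round((-s*d[0]+c*d[1])*1000,1),"tipz",round(d[2]*1000-19,1),"yaw",o["tcp_rot"][2]-np.degrees(p[2]))
f=R.T@o["wrist_force"];print("t",o["time"],"toolforce",f.round(1),"local force",round(c*o["wrist_force"][0]+s*o["wrist_force"][1],1),round(-s*o["wrist_force"][0]+c*o["wrist_force"][1],1))
E
python3 s.py
```

```text
local -96.7 -1.3 tipz 36.3 yaw -0.05285714273469466
t 4.25 toolforce [-0.6  0.2 -0.2] local force -0.6 -0.2
```

Request:
servo_tool([
  [[4,0,2,0,0,0],[3,0,0,0,0,0],[2,0,0,0,0,0],[0,0,0,0,0,0]],
])

```text
time: 4.65
ee_pos: [0.4906, 0.1388, 0.0534]
tcp_rot: [180.0, 0.1, 42.2]
wrist_force: [-3.0, -6.5, 1.5]
opening: 0.0003
```

```bash
python3 s.py;python3 w.py w4
```

```text
local -87.8 -1.1 tipz 34.4 yaw -0.005613626608266031
t 4.65 toolforce [-6.6  2.8 -1.5] local force -6.6 -2.8
4.65 [0.49057907 0.13883151 0.0534397 ] [1.79979764e+02 1.12495664e-01 4.22448879e+01] 0.00030013027316358324 [-3.  -6.5  1.5]
```

View pics/w4.png

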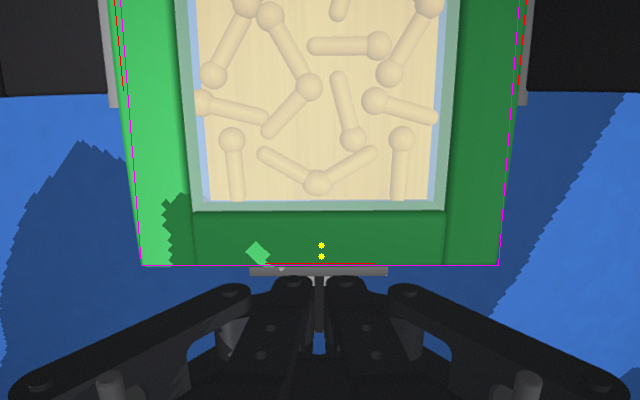

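Request:
servo_tool([
  [[1.5,0,0,0,0,0],[0,0,0,0,0,0]],
])

```text
time: 4.9
ee_pos: [0.4908, 0.1391, 0.0533]
tcp_rot: [180.0, 0.2, 42.2]
wrist_force: [-8.7, -8.8, 4.2]
opening: 0.0
```

```bash
python3 s.py
```

```text
local -87.5 -1.1 tipz 34.3 yaw -0.029121189758264165
t 4.9 toolforce [-12.4   0.7  -4.2] local force -12.4 -0.7
```

Request:
servo_tool([
  [[1.5,0,0,0,0,0],[0,0,0,0,0,0],[-12,0,0,0,0,0],[-12,0,0,0,0,0],[0,0,-45,0,0,0]],
])

```text
time: 5.4
ee_pos: [0.4708, 0.1235, 0.0932]
tcp_rot: [-179.7, 0.5, 42.2]
wrist_force: [0.8, -1.2, 0.1]
opening: -0.0001
```

Request:
servo_tool([
  [[0,0,-45,0,0,0],[0,0,-10,0,0,0],[0,0,0,0,0,0]],
])

```text
time: 5.7
ee_pos: [0.4763, 0.1253, 0.1557]
tcp_rot: [179.9, -0.2, 42.3]
wrist_force: [-0.3, -0.4, -1.3]
opening: -0.0003
```

```bash
python3 s.py;python3 w.py w5; python3 - <<'E'
from fit import *
to(np.load("p.npy"),99,0,127)
E
```

```text
local -107.4 -1.5 tipz 136.7 yaw 0.004316933806109091
t 5.7 toolforce [-0.5  0.1  1.3] local force -0.5 -0.1
5.7 [0.47630873 0.12533828 0.15570322] [179.89090624  -0.24692841  42.25481846] -0.0003337850950731969 [-0.3 -0.4 -1.3]
 world [0.6281 0.2652 0.146 ] shift [207.1  -1.1   8.1]
```

View pics/w5.png

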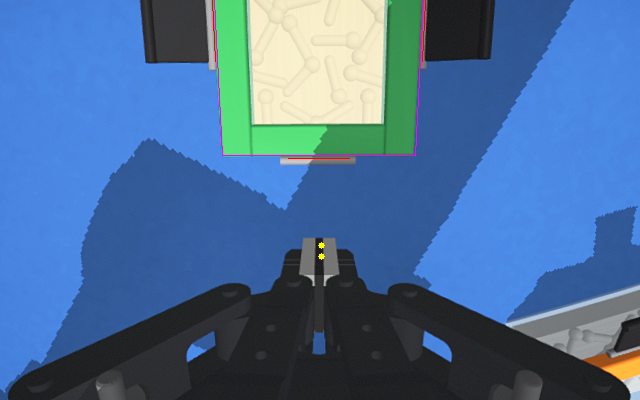

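Request:
servo_tool([
  [[42,0,0,0,0,0],[42,0,0,0,0,0],[42,0,0,0,0,0],[42,0,0,0,0,0],[40,0,0,0,0,0]],
])

```text
time: 6.25
ee_pos: [0.6297, 0.266, 0.1507]
tcp_rot: [-179.9, 0.2, 42.3]
wrist_force: [1.4, -0.5, 0.9]
opening: -0.0002
```

Request:
servo_tool([
  [[0,0,0,0,0,0],[0,0,0,0,0,0]],
])

```text
time: 6.45
ee_pos: [0.6287, 0.2651, 0.1499]
tcp_rot: [-179.9, 0.3, 42.3]
wrist_force: [-0.0, -0.7, 0.5]
opening: 0.0004
```

```bash
python3 s.py;python3 w.py w6
```

```text
local 99.3 -0.5 tipz 130.9 yaw 0.042329903549919834
t 6.45 toolforce [-0.5  0.5 -0.5] local force -0.5 -0.5
6.45 [0.6287288  0.26507734 0.14993202] [-179.90651761    0.25716744   42.29283143] 0.00040810653305828966 [-0.  -0.7  0.5]
```

View pics/w6.png

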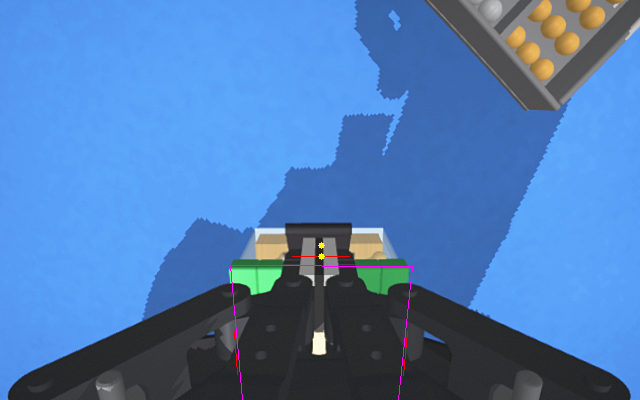

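Request:
servo_tool([
  [[0,0,19,0,0,0],[0,0,19,0,0,0],[0,0,19,0,0,0],[0,0,13,0,0,0],[0,0,12,0,0,0]],
])

```text
time: 7.0
ee_pos: [0.6289, 0.2642, 0.072]
tcp_rot: [180.0, -0.1, 42.2]
wrist_force: [-0.2, -0.1, 4.4]
opening: 0.0003
```

Request:
servo_tool([
  [[0,0,8,0,0,0],[0,0,6,0,0,0],[0,0,0,0,0,0]],
])

```text
time: 7.3
ee_pos: [0.6288, 0.2646, 0.0564]
tcp_rot: [-180.0, 0.1, 42.2]
wrist_force: [-0.4, 0.1, -0.8]
opening: -0.0
```

```bash
python3 s.py
```

```text
local 99.1 -0.9 tipz 37.4 yaw -0.009033995639754266
t 7.3 toolforce [-0.2 -0.3  0.8] local force -0.2 0.3
```

Request:
servo_tool([
  [[-4,0,3,0,0,0],[-4,0,0,0,0,0],[-3,0,0,0,0,0],[-1.5,0,0,0,0,0],[0,0,0,0,0,0]],
])

```text
time: 7.8
ee_pos: [0.6198, 0.2563, 0.0547]
tcp_rot: [180.0, 0.0, 42.2]
wrist_force: [0.9, 0.2, 0.4]
opening: 0.0003
```

```bash
python3 s.py
```

```text
local 86.8 -1.1 tipz 35.7 yaw -0.008176571996429516
t 7.8 toolforce [ 0.8  0.5 -0.4] local force 0.8 -0.5
```

Request:
servo_tool([
  [[-1.5,0,0,0,0,0],[0,0,0,0,0,0]],
])

```text
time: 8.0
ee_pos: [0.6195, 0.256, 0.0547]
tcp_rot: [180.0, -0.1, 42.3]
wrist_force: [3.6, 2.8, -1.6]
opening: -0.0002
```

```bash
python3 s.py
```

```text
local 86.4 -1.1 tipz 35.7 yaw 0.008131507365575885
t 8.0 toolforce [4.6 0.3 1.6] local force 4.6 -0.3
```

Request:
servo_tool([
  [[-2,0,0,0,0,0],[0,0,0,0,0,0]],
])

```text
time: 8.2
ee_pos: [0.6191, 0.2557, 0.0549]
tcp_rot: [180.0, -0.3, 42.3]
wrist_force: [9.9, 8.9, -5.1]
opening: -0.0001
```

Request:
servo_tool([
  [[12,0,0,0,0,0],[12,0,0,0,0,0],[0,0,-45,0,0,0],[0,0,-50,0,0,0],[0,0,0,0,0,0]],
])

```text
time: 8.7
ee_pos: [0.6374, 0.2712, 0.1577]
tcp_rot: [179.8, -0.6, 42.3]
wrist_force: [0.9, -0.1, 0.5]
opening: 0.0
```

Request:
servo_tool([
  [[0,0,0,0,0,0.1428],[0,0,0,0,0,0.1428],[0,0,0,0,0,0.1428],[0,0,0,0,0,0.1428],[0,0,0,0,0,0.1428]],
])

```text
time: 9.2
ee_pos: [0.6641, 0.17, 0.1494]
tcp_rot: [-175.6, 0.7, 12.7]
wrist_force: [0.5, -0.2, -0.1]
opening: -0.0001
```

Request:
servo_tool([
  [[0,0,0,0,0,0.1428],[0,0,0,0,0,0.1428],[0,0,0,0,0,0.1428],[0,0,0,0,0,0.1428],[0,0,0,0,0,0.1428]],
])

```text
time: 9.7
ee_pos: [0.6677, -0.0239, 0.1494]
tcp_rot: [-168.3, 6.2, -6.6]
wrist_force: [-0.2, 0.0, 1.2]
opening: 0.0005
```

Request:
servo_tool([
  [[0,0,0,0,0,0.1428],[0,0,0,0,0,0],[0,0,0,0,0,0]],
])

```text
time: 10.0
ee_pos: [0.6609, -0.0611, 0.1492]
tcp_rot: [-167.1, 7.9, -10.3]
wrist_force: [0.5, 0.9, 0.6]
opening: -0.0001
```

```bash
python3 s.py; python3 - <<'E'
from fit import *
to(np.load("p.npy"),0,84,130)
to(np.load("p.npy"),0,-84,130)
E
```

```text
local -96.1 -263.6 tipz 130.2 yaw -52.59927973247045
t 10.0 toolforce [ 0.2 -1.1 -0.4] local force 1.0 0.4
 world [0.4984 0.2609 0.149 ] shift [-215.7 -273.6   93.4]
 world [0.6113 0.1365 0.149 ] shift [ -83.5 -178.2   52.8]
```

```bash
python3 - <<'E'
from fit import *
o=bot.get_obs();print(o["q"].round(1),o["qd"].round(1),o["ee_pos"],o["tcp_rot"])
for n in("scene","side"):
    c=bot.camera(n);cv2.imwrite(f"pics/{n}1.png",c["color"][:,:,::-1])
E
```

```text
[-10.4  27.9  25.9  95.9  12.9 179.9] [ 2.3 -0.5 -0.2 -0.2  0.   0. ] [ 0.66093202 -0.06111648  0.14916325] [-167.12366132    7.89773789  -10.34877821]
```

View pics/scene1.png

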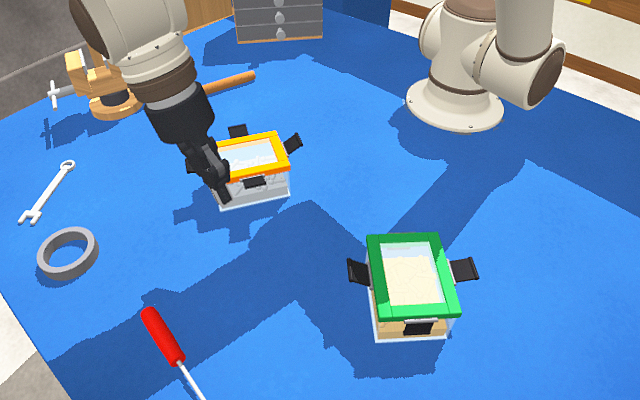

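View pics/side1.png

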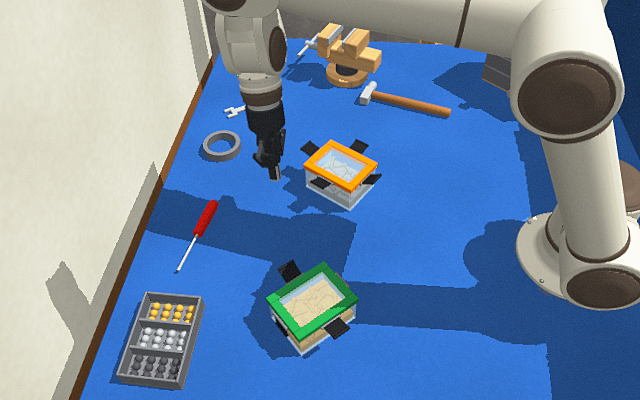

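```bash
python3 - <<'E'
from fit import *
o,R=pose()
print("shift",(R.T@np.array([-50,110,70])).round(1), "lift",(R.T@np.array([0,0,30])).round(1))
Rt=Ro.from_euler('xyz',[180,0,132.25],degrees=True).as_matrix()
v=Ro.from_matrix(R.T@Rt).as_rotvec();print(v,np.linalg.norm(v),v/18)
c=bot.camera("scene");p=np.load("p.npy")
im=c["color"][110:220,170:320,::-1];a=cv2.imread("pics/scene0.png")[110:220,170:320]
cv2.imwrite("pics/cmp.png",cv2.resize(np.vstack([a,im]),None,fx=2.6,fy=2.6,interpolation=cv2.INTER_CUBIC))
E
```

```text
shift [ -77.6 -110.3  -36.3] lift [ -4.1  -6.6 -29. ]
[-0.26537202 -0.22167231 -2.48319415] 2.5071525898840985 [-0.01474289 -0.01231513 -0.13795523]
```

View pics/cmp.png

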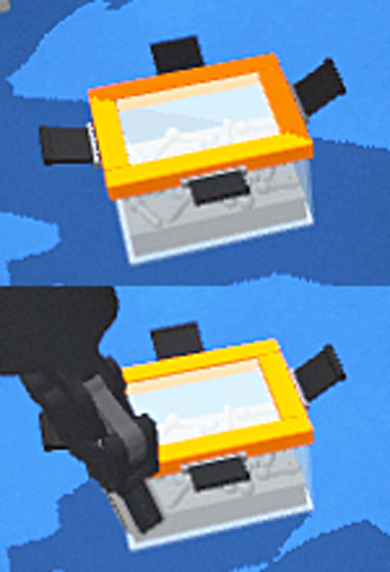

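The turn ran joint 6 into its limit and carried the arm towards the orange box. The before/after crops show that box and its visible clips unmoved, and wrist forces stayed under 1.3 N. I'll lift, move away, then turn the other way.

Request:
servo_tool([
  [[-4.1,-6.6,-29,0,0,0],[-26,-37,-12,0,0,0],[-26,-37,-12,0,0,0],[-26,-37,-12,0,0,0],[0,0,0,0,0,0]],
])

```text
time: 10.65
ee_pos: [0.6018, 0.0111, 0.2557]
tcp_rot: [-164.8, 7.6, -5.6]
wrist_force: [-0.1, -0.0, 0.9]
opening: 0.0001
```

Request:
servo_tool([
  [[0,0,0,-0.0148,-0.0123,-0.138],[0,0,0,-0.0148,-0.0123,-0.138],[0,0,0,-0.0148,-0.0123,-0.138],[0,0,0,-0.0148,-0.0123,-0.138],[0,0,0,0,0,0]],
])

```text
time: 11.15
ee_pos: [0.6031, 0.0088, 0.2502]
tcp_rot: [-165.4, 2.4, 25.8]
wrist_force: [1.1, -1.2, -0.0]
opening: -0.0001
```

```bash
cat > rot.py <<'E'
from fit import *
o,R=pose();print(o["q"].round(1),o["ee_pos"],o["tcp_rot"])
Rt=Ro.from_euler('xyz',[180,0,132.25],degrees=True).as_matrix()
v=Ro.from_matrix(R.T@Rt).as_rotvec();print(v,np.linalg.norm(v)/.145)
E
python3 rot.py
```

```text
[ -4.2  21.9  29.  106.5  11.4 149.4] [0.60312186 0.00884409 0.25020319] [-165.41651527    2.36704817   25.78757202]
[-0.21488298 -0.20794263 -1.85171969] 12.935917530228089
```

Request:
servo_tool([
  [[0,0,0,-0.0165,-0.016,-0.1424],[0,0,0,-0.0165,-0.016,-0.1424],[0,0,0,-0.0165,-0.016,-0.1424],[0,0,0,-0.0165,-0.016,-0.1424],[0,0,0,-0.0165,-0.016,-0.1424]],
])

```text
time: 11.65
ee_pos: [0.603, 0.0082, 0.2503]
tcp_rot: [-170.2, -1.9, 66.5]
wrist_force: [-0.8, 0.4, 0.2]
opening: 0.0001
```

Request:
servo_tool([
  [[0,0,0,-0.0165,-0.016,-0.1424],[0,0,0,-0.0165,-0.016,-0.1424],[0,0,0,-0.0165,-0.016,-0.1424],[0,0,0,-0.0165,-0.016,-0.1424],[0,0,0,-0.0165,-0.016,-0.1424]],
])

```text
time: 12.15
ee_pos: [0.603, 0.0083, 0.2504]
tcp_rot: [-176.7, -2.1, 107.6]
wrist_force: [-0.2, -0.3, -0.2]
opening: -0.0001
```

Request:
servo_tool([
  [[0,0,0,-0.0165,-0.016,-0.1424],[0,0,0,-0.0165,-0.016,-0.1424],[0,0,0,-0.0165,-0.016,-0.1424],[0,0,0,0,0,0],[0,0,0,0,0,0]],
])

```text
time: 12.65
ee_pos: [0.6028, 0.008, 0.2507]
tcp_rot: [-180.0, -0.0, 131.6]
wrist_force: [0.5, 0.3, -0.3]
opening: -0.0003
```

```bash
python3 rot.py; python3 s.py; python3 - <<'E'
from fit import *
to(np.load("p.npy"),0,-84,140)
E
```

```text
[ 0.7 12.5 18.6 96.1  0.  49.1] [0.60275357 0.00797094 0.25073368] [-1.79981836e+02 -4.43728940e-02  1.31642706e+02]
[-0.00031291 -0.00077613 -0.01059916] 0.07332516073147836
local -92.8 -173.4 tipz 231.7 yaw 89.3922039948589
t 12.65 toolforce [-0.1  0.5  0.3] local force 0.5 -0.1
 world [0.6113 0.1365 0.159 ] shift [90.3 91.8 91.8]
```

Request:
servo_tool([
  [[30,30.5,20,0,0,-0.0106],[30,30.5,30,0,0,0],[30,30.5,41,0,0,0],[0,0,0,0,0,0],[0,0,0,0,0,0]],
])

```text
time: 13.15
ee_pos: [0.6088, 0.1281, 0.1662]
tcp_rot: [-179.9, -0.1, 132.5]
wrist_force: [0.5, 0.3, 0.3]
opening: -0.0004
```

```bash
python3 s.py;python3 w.py w7
```

```text
local -7.5 -88.6 tipz 147.2 yaw 90.22173059131691
t 13.15 toolforce [-0.2  0.6 -0.3] local force 0.6 -0.2
13.15 [0.60884545 0.12807784 0.16623368] [-1.79850709e+02 -9.98241952e-02  1.32472232e+02] -0.00035555790097772667 [0.5 0.3 0.3]
```

View pics/w7.png

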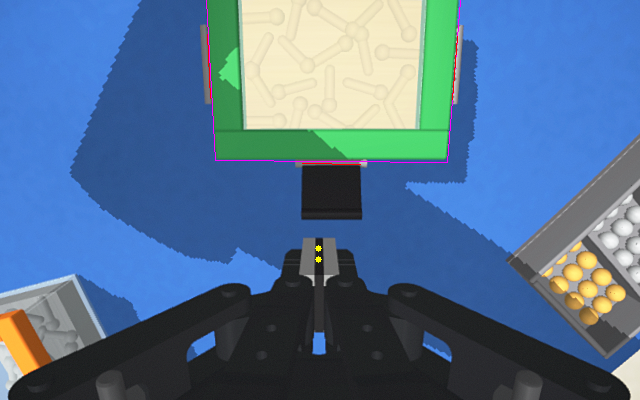

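Request:
servo_tool([
  [[4,7,5,0,0,0],[0,0,22,0,0,0],[0,0,19,0,0,0],[0,0,17,0,0,0],[0,0,15,0,0,0]],
])

```text
time: 13.7
ee_pos: [0.613, 0.1343, 0.09]
tcp_rot: [179.9, 0.1, 132.4]
wrist_force: [0.9, -1.3, 4.9]
opening: 0.0003
```

```bash
python3 s.py
```

```text
local -0.2 -86.8 tipz 71.0 yaw 90.1990591119235
t 13.7 toolforce [-1.6 -0.2 -4.9] local force -0.2 -1.6
```

Request:
servo_tool([
  [[0,0,12,0,0,0],[0,0,10,0,0,0],[0,0,6,0,0,0],[0,0,0,0,0,0]],
])

```text
time: 14.1
ee_pos: [0.6113, 0.1349, 0.0604]
tcp_rot: [-179.9, -0.1, 132.6]
wrist_force: [0.1, -0.3, 0.1]
opening: 0.0003
```

```bash
python3 s.py
```

```text
local -1.0 -85.2 tipz 41.4 yaw 90.33461478264837
t 14.1 toolforce [-0.3 -0.1 -0.1] local force -0.1 -0.3
```

Request:
servo_tool([
  [[4,0,4,0,0,0],[4,0,2,0,0,0],[3,0,0,0,0,0],[2,0,0,0,0,0],[0,0,0,0,0,0]],
])

```text
time: 14.6
ee_pos: [0.6031, 0.1443, 0.0553]
tcp_rot: [-180.0, 0.1, 132.6]
wrist_force: [4.0, -3.0, -3.4]
opening: -0.0002
```

```bash
python3 s.py
```

```text
local -0.8 -72.7 tipz 36.3 yaw 90.33745826113449
t 14.6 toolforce [-4.9  0.9  3.4] local force 1.0 -4.9
```

Request:
servo_tool([
  [[1.5,0,0,0,0,0],[0,0,0,0,0,0]],
])

```text
time: 14.8
ee_pos: [0.6028, 0.1446, 0.0554]
tcp_rot: [-180.0, 0.2, 132.5]
wrist_force: [7.0, -8.0, -4.7]
opening: 0.0
```

```bash
python3 s.py
```

```text
local -0.9 -72.3 tipz 36.4 yaw 90.2873239302694
t 14.8 toolforce [-10.6  -0.2   4.8] local force -0.2 -10.6
```

Request:
servo_tool([
  [[1.5,0,0,0,0,0],[0,0,0,0,0,0],[-12,0,0,0,0,0],[-12,0,0,0,0,0],[0,0,-45,0,0,0]],
])

```text
time: 15.3
ee_pos: [0.6149, 0.1276, 0.0946]
tcp_rot: [-179.5, -0.3, 132.5]
wrist_force: [0.1, 0.7, -0.2]
opening: 0.0
```

Request:
servo_tool([
  [[0,0,-45,0,0,0],[0,0,-10,0,0,0],[0,0,0,0,0,0]],
])

```text
time: 15.6
ee_pos: [0.6184, 0.1292, 0.1579]
tcp_rot: [179.8, 0.1, 132.6]
wrist_force: [0.2, -0.1, -0.4]
opening: 0.0003
```

```bash
python3 s.py; python3 - <<'E'
from fit import *
to(np.load("p.npy"),0,84,132)
E
```

```text
local 0.3 -94.1 tipz 138.9 yaw 90.33940991265084
t 15.6 toolforce [-0.2  0.1  0.4] local force 0.1 -0.2
 world [0.4984 0.2609 0.151 ] shift [178.2   0.7   6.6]
```

Request:
servo_tool([
  [[36,0,0,0,0,0],[36,0,0,0,0,0],[36,0,0,0,0,0],[36,0,0,0,0,0],[36,0,0,0,0,0]],
])

```text
time: 16.1
ee_pos: [0.4937, 0.2622, 0.1533]
tcp_rot: [-179.8, -0.1, 132.6]
wrist_force: [0.1, 1.2, 1.7]
opening: 0.0001
```

Request:
servo_tool([
  [[0,0,0,0,0,0],[0,0,0,0,0,0]],
])

```text
time: 16.3
ee_pos: [0.4946, 0.2619, 0.154]
tcp_rot: [-179.9, -0.1, 132.7]
wrist_force: [1.3, -0.5, 0.4]
opening: -0.0001
```

```bash
python3 s.py; python3 w.py w8
```

```text
local -2.1 87.3 tipz 135.0 yaw 90.4433018140503
t 16.3 toolforce [-1.2  0.6 -0.4] local force 0.7 -1.2
16.3 [0.49457241 0.26185691 0.15395871] [-1.79869960e+02 -5.14430538e-02  1.32693803e+02] -8.744186569786357e-05 [ 1.3 -0.5  0.4]
```

View pics/w8.png

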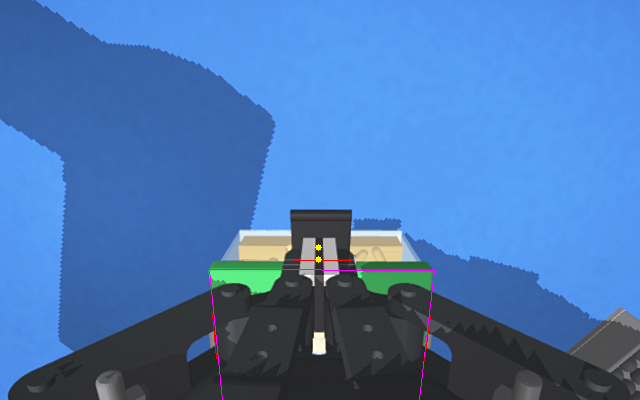

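Request:
servo_tool([
  [[-3,2,10,0,0,0],[0,0,19,0,0,0],[0,0,17,0,0,0],[0,0,15,0,0,0],[0,0,13,0,0,0]],
])

```text
time: 16.85
ee_pos: [0.4995, 0.26, 0.0804]
tcp_rot: [-180.0, 0.0, 132.5]
wrist_force: [0.7, 0.8, 6.2]
opening: -0.0
```

Request:
servo_tool([
  [[0,0,10,0,0,0],[0,0,8,0,0,0],[0,0,5,0,0,0],[0,0,0,0,0,0]],
])

```text
time: 17.25
ee_pos: [0.4985, 0.2605, 0.0575]
tcp_rot: [-179.9, -0.0, 132.6]
wrist_force: [0.2, -0.4, -0.2]
opening: 0.0003
```

```bash
python3 s.py
```

```text
local -0.2 83.6 tipz 38.5 yaw 90.33873771629558
t 17.25 toolforce [-0.4 -0.1  0.2] local force -0.1 -0.4
```

Request:
servo_tool([
  [[-4,0,3,0,0,0],[-4,0,0,0,0,0],[-3,0,0,0,0,0],[-1.5,0,0,0,0,0],[0,0,0,0,0,0]],
])

```text
time: 17.75
ee_pos: [0.507, 0.2518, 0.0555]
tcp_rot: [-180.0, -0.1, 132.6]
wrist_force: [-3.8, 3.9, -1.2]
opening: 0.0
```

```bash
python3 s.py
```

```text
local 0.3 71.5 tipz 36.5 yaw 90.34967344684185
t 17.75 toolforce [ 5.4 -0.1  1.3] local force -0.2 5.4
```

Request:
servo_tool([
  [[-1.5,0,0,0,0,0],[0,0,0,0,0,0]],
])

```text
time: 17.95
ee_pos: [0.5073, 0.2515, 0.0554]
tcp_rot: [-180.0, -0.2, 132.7]
wrist_force: [-7.8, 7.5, 0.0]
opening: 0.0001
```

```bash
python3 s.py
```

```text
local 0.3 71.1 tipz 36.4 yaw 90.40399341979855
t 17.95 toolforce [10.8 -0.7  0. ] local force -0.7 10.7
```

Request:
servo_tool([
  [[-1.5,0,0,0,0,0],[0,0,0,0,0,0],[12,0,0,0,0,0],[12,0,0,0,0,0],[0,0,-40,0,0,0]],
])

```text
time: 18.45
ee_pos: [0.4899, 0.2666, 0.0911]
tcp_rot: [-179.5, -0.1, 132.6]
wrist_force: [1.4, 0.5, 0.1]
opening: 0.0001
```

Request:
servo_tool([
  [[0,0,-40,0,0,0],[15,0,-40,0,0,0],[35,0,-30,0,0,0],[35,-30,0,0,0,0],[35,-30,0,0,0,0]],
])

```text
time: 18.95
ee_pos: [0.3669, 0.3155, 0.2066]
tcp_rot: [179.9, 0.0, 132.6]
wrist_force: [-1.1, 0.7, 0.7]
opening: 0.0006
```

Request:
servo_tool([
  [[30,-40,0,0,0,0],[0,-40,0,0,0,0],[0,0,0,0,0,0],[0,0,0,0,0,0]],
])

```text
time: 19.35
ee_pos: [0.2883, 0.2828, 0.2064]
tcp_rot: [179.9, 0.0, 132.6]
wrist_force: [-0.2, 0.0, 1.2]
opening: 0.0002
```

```bash
python3 s.py; python3 - <<'E'
from fit import *
p=np.load("p.npy")
for n,o in(("scene",(335,195)),("side",(240,245))):
    c=bot.camera(n);cv2.imwrite(f"pics/{n}2.png",c["color"][:,:,::-1])
    im=cv2.resize(c["color"][o[1]:o[1]+150,o[0]:o[0]+160,::-1],None,fx=4,fy=4,interpolation=cv2.INTER_CUBIC).copy()
    cv2.imwrite(f"pics/z_{n}2.png",im)
E
```

```text
local -140.7 241.5 tipz 187.4 yaw 90.37821213409902
t 19.35 toolforce [ 0.1 -0.1 -1.2] local force -0.1 0.1
```

View pics/z_scene2.png

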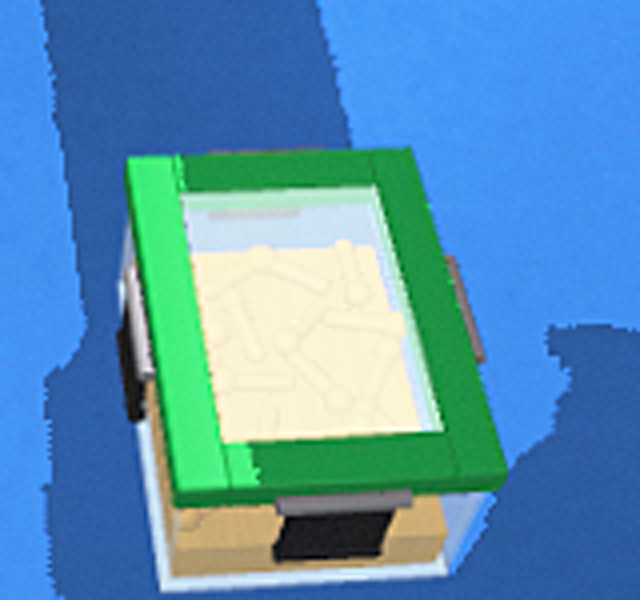

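View pics/z_side2.png

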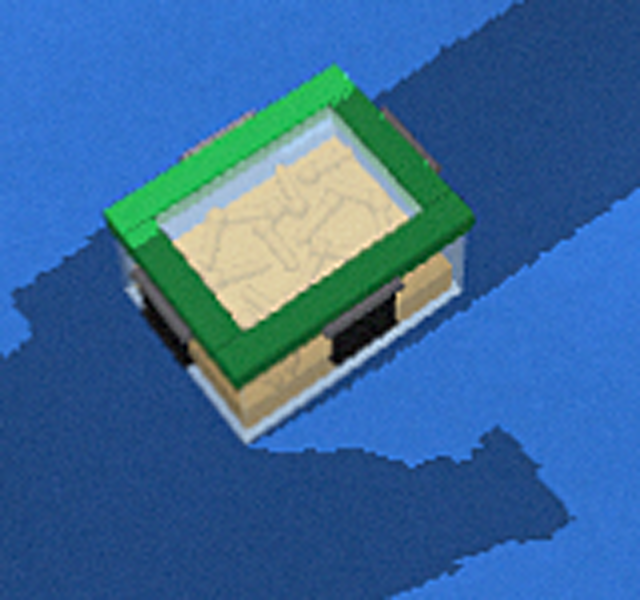

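View pics/scene2.png

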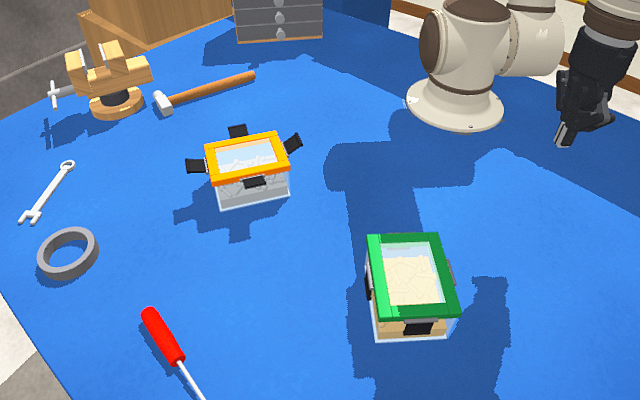

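```bash
python3 - <<'E'
from workcell import bot
print(bot.job_done())
E
```

```text
the job is handed in; nothing more can be done
None
```

All four clips on the green box are folded down flat against its walls, and the job was handed in at about 19.5 s of the 51 s allowed.

- **Method:** I pushed each clip down with the closed fingertips, then pressed it in against the wall. Each one ended on a firm stop at roughly 10–13 N. The stop positions for opposite clips agree to within 0.1 mm on both axes once a 0.6–0.7 mm error in the fitted box position is taken out.
- **Last camera check:** The back, right and left clips show flat or no longer stick out. The front clip is hidden behind the box in both fixed cameras. An earlier wrist picture showed it no longer sticking out. That it lies flat rests on the contact force and stop position, not on sight.
- **One slip:** While I was turning the gripper at about 9–10 s, the last joint reached its range end at 180°. The arm drifted towards the orange box, about 15 cm from its centre and above clip height. The wrist force stayed under 1.3 N the whole time. Pictures taken before and after show that box and its clips unmoved. I backed off and turned the other way.

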